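# Make up two sets at the woodcarver's stall

### The arm

A 6-joint arm with a two-finger parallel gripper is mounted at the origin on the work surface. World frame = base frame: x ahead of the robot, y to its left, z up, the work surface at z = 0. Lengths are in m, angles in rad, forces in N, time in s.
With the tool pointing down it reaches from about 0.425 to 0.95 m from the base axis. Payload 3.5 kg.
Tool frame: the origin (TCP) lies on the mounting face of the last link; the fingertips stand 173 mm ahead of it and the grasp point (between the pads) lies 155 mm ahead of it; z points along the fingers, y is the direction in which the jaws open and shut (so a half turn about z gives the same grasp; the last joint's range is limited). The gripper opens to 85 mm and grips with 20 to 120 N. Pads are 22 mm wide; open, the fingers measure 114 mm over their backs; the gripper's body (76 mm by 85 mm) begins 54 mm behind the grasp point. The pads swing forward as they close: fully open they stand 13 mm farther back than shut.
Start: joints at [1.076, 0.286, 1.577, -0, 1.279, -0.15], TCP at [0.228, 0.635, 0.405] pointing down, gripper open.
Joint ranges: [-2.77, 2.77], [-0.9, 2.22], [0.21, 2.48], [-1.53, 4.67], [0.24, 2.81], [-2.84, 2.84]. Speed limits (rad/s): [2.79, 2.79, 3.14, 3.14, 3.14, 3.14].

### API

Orientations are given as a unit quaternion [w, x, y, z].
In Python, from rig import read_state, camera, finish_job, regions_of gives the robot as it stands. The module is installed in compiled form; this text tells all that it offers.
- The arm moves only by the tool carry_out, never from a script. Its argument "series" is a list of rows, each a list of 5 numbers: the gripper command: -1 is fully open, 1 is shut, values between are in proportion, then the shift along the tool's x, y, z each as a share of 0.4 m, from -1 to 1, then the turn about the tool's z as a share of pi rad, from -1 to 1. A call has 1 to 12 rows; each row is the pose to reach, as a shift and turn from the pose commanded when the call began, along the tool's axes at that moment, turning the shorter way round; what a row does not reach only later rows make up. A row lasts 1/10 s, in which the tool goes at most 50 mm and 8.59 degrees, less where a joint would pass 70% of its speed; a pose out of reach is approached as far as the arm can. A call with a number of a shift or a turn outside -1 to 1 is refused whole. A call with a gripper value outside its range is refused whole. The fingers move at their own pace and stop on an object; "newtons" is the grip in N (left out, the last holds). Time passes only in rows, so rows that repeat a pose let the fingers close. It gives the time, the measured TCP pose, the force and the opening at its end, in the units of the state.
- read_state(): the state, without advancing time (a new reading comes with each control period).
- camera(name): name is "side" or "top"; returns a dict with "frame" (400x640x3 uint8, red, green, blue), "mtx" (3x3 intrinsics, pixels), "world_from_camera" (4x4, takes a point from camera to world coordinates). Camera axes: x right, y down, z forward; pixel columns grow to the right and rows downward; lengths in m; the calibration is good to about 2 mm. A picture is of the moment at which its call begins. There is no depth.
- finish_job(): hands the job in, once; it reports no verdict.
Trained networks look in a picture, given as the dict that the camera call returned (one of the last four; its "shot" number tells which), for a name from the list of things; names that differ only in an ending like _2 or _b are one class to them, and where a whole thing is asked for, a point or a joint stands for the part that bears it (a point fixed in the world has none). Each returns a list of dicts, best first, with "confidence" (0 to 1); they miss things now and then, are a little off and sometimes report something else, mostly with a low value. They report only what shows in the picture. A call takes as long as a camera call. They do not tell look-alikes from the thing itself.
- regions_of(picture, name): "mask" (400x640 bool, what is visible of it) and "pixel" ([column, row] in pixels, amid what is visible of it).
The state is a dict: "clock": time; "joint_positions": joint angles; "qd": joint speeds; "tau": joint torques, N m; "ee_pos": TCP position; "ee_rot": TCP orientation; "wrist_force": force on the tool from outside, world axes, zero at the start; "moment": the same for the moment, N m; "gripper_width": opening from 0.0 (shut) to 1.0 (fully open).
Only numpy, scipy, OpenCV 4.12 (cv2) and the standard library are available. Lean on these libraries where they do the work, as an engineer would, in place of code of your own. Each camera call takes 0.05 s, during which the arm holds its last target.

### The job

Make up two sets from the stock on the stall. In the two-compartment tray, stand the man with the hat and the hooded woman upright, one in each compartment, either way round; in the three-compartment tray, lay the gouge in the long compartment and the rough wooden block in the medium one, and stand the child upright in the small square one. Everything goes flat on its compartment's floor; leave the owl, the toadstool and the sharpening stone where they are.

Things in the scene. Friction and masses are not known exactly. Their poses are not given: they have to be found in the camera images.
- starter_tray: Fixed plywood tray, THREE compartments, 210 (x) x 165 (y) mm outside, 17 mm high; walls 5 mm thick, inner floor 5 mm above the table. Origin: centre of underside, z up. Compartments (inside; centre x, y): long 200 x 80 mm at 0, +37.5 mm; medium 125 x 70 mm at -37.5, -42.5 mm; small square 70 x 70 mm at +65, -42.5 mm.
- pair_tray: Fixed plywood tray, TWO equal compartments, 155 (x) x 80 (y) mm outside, 17 mm high; walls 5 mm thick, inner floor 5 mm above the table. Origin: centre of underside, z up. Compartments 70 x 70 mm inside, centres at x -37.5 and +37.5 mm, y 0. One tray lies to the left, the other to the right; which varies.
- man: Carved wooden man with a flat-brimmed hat, the tallest figure: 98 mm tall, round upright body 42 mm in diameter from the foot up to 62 mm, then a narrower head, a 40 mm wide hat brim at 83 mm and the crown above. Stands upright. Origin: centre of its underside, z up.
- woman: Carved wooden woman in a pointed hood, 84 mm tall: round upright body 42 mm in diameter from the foot up to 48 mm, then tapering to a point. Stands upright. Origin: centre of its underside, z up.
- child: Carved wooden child, the smallest figure of a person: 58 mm tall, round upright body 36 mm in diameter up to 32 mm, with a round bare head 27 mm in diameter on top. Stands upright. Origin: centre of its underside, z up.
- gouge: Wood-carving gouge lying flat, 160 mm long: squared wooden handle 90 mm long, 26 mm wide and 26 mm high with rounded edges, brass ferrule and a thin steel blade. x runs from handle to blade. Origin: on the underside of its centre line; the handle spans x -80 to +10 mm, the blade's tip is at x +80 mm. Balance point near x -27 mm.
- blank: Roughed-out block of plain wood lying flat, 100 mm long, 40 mm wide, 40 mm high, stepped down to a narrower nose at one end. x along its length towards the nose; origin: centre of its underside; the full 40 x 40 mm section spans x -50 to +25 mm.
- owl: Carved wooden owl, stout, 50 mm in diameter, 63 mm tall, two ear tufts and two round eyes. Not wanted; stays where it is. Origin: centre of its underside.
- toadstool: Carved wooden toadstool, 50 mm tall, cap 56 mm in diameter on a thin stem. Not wanted; stays where it is. Origin: centre of its underside.
- whetstone: Grey sharpening stone on a dark wooden base, lying flat, 140 x 46 x 26 mm, long along its x. Not wanted; stays where it is. Origin: centre of its underside.
Not all that is in view belongs to the job. Leave any red look-alike of the child alone.

How it is judged:
By the outcome, as a careful person would: the job done as asked, in the order asked, and still so for the second after the job is handed in, with the robot touching nothing.
It also fails if it takes over 128 s, if anything falls off the work surface, if the arm or the gripper's body presses on something with over 40 N, if the wrist force passes 120 N, or if a joint passes its speed limit or range.

## Working session

There is one attempt and no reset: what is moved stays moved. The work goes in short steps, Python scripts to look and compute and a tool call to move; the robot and the scene stay as the last step left them, time stands still between calls to the robot, and variables do not carry over. Pictures are saved under pics/ and viewed, and the job is handed in when it is done.

Besides the shell and the picture viewer there is one more tool, called after "Call:" as name(argument=value, ...) on one line, values as JSON. carry_out: Moves the arm, as the interface text tells. Its arguments: {"type":"object","properties":{"series":{"type":"array"},"newtons":{"type":"number"}},"required":["series"]}

```bash
mkdir -p pics; ls
python3 - <<'E'
from rig import *
import cv2
s=read_state(); print(s)
for n in("top","side"):
    p=camera(n); print(n,p["mtx"],p["world_from_camera"],p["shot"])
    cv2.imwrite(f"pics/{n}0.png",p["frame"][:,:,::-1])
E
```

```text
pics
{'clock': 0.0, 'joint_positions': array([ 1.07598464e+00,  2.87186990e-01,  1.57818767e+00,  4.13477863e-05,
        1.27859213e+00, -1.49975271e-01]), 'qd': array([ 0.00092147, -0.00056147, -0.00038457,  0.00048192, -0.0006292 ,
        0.0002357 ]), 'tau': array([ 1.08118769e-03, -4.05974865e+01, -2.92632258e+01, -3.79493463e-05,
        5.73531288e-03, -5.85299745e-06]), 'ee_pos': array([0.22801125, 0.63505539, 0.40332669]), 'ee_rot': array([-3.94878882e-04,  1.71570969e-01,  9.85171048e-01, -1.11964027e-03]), 'wrist_force': array([-0.46247226, -0.37578828, -0.04095769]), 'moment': array([-0.0333414 ,  0.03387275, -0.02617024]), 'gripper_width': 0.9990340294873301}
top [[378.39652535   0.         320.8680223 ]
 [  0.         378.39652535 198.11181655]
 [  0.           0.           1.        ]] [[-0.01606309 -0.99113291  0.13189971  0.46238172]
 [-0.99929689  0.01144394 -0.03570387  0.02100545]
 [ 0.03387782 -0.13238049 -0.99061986  0.764213  ]
 [ 0.          0.          0.          1.        ]] 1
side [[483.16285205   0.         320.30658858]
 [  0.         483.16285205 197.14937792]
 [  0.           0.           1.        ]] [[ 0.99361115 -0.07188978  0.08699854  0.48430597]
 [-0.11224814 -0.70952401  0.69568386 -0.64094143]
 [ 0.01171499 -0.70100466 -0.71306046  0.68778906]
 [ 0.          0.          0.          1.        ]] 2
```

View pics/top0.png

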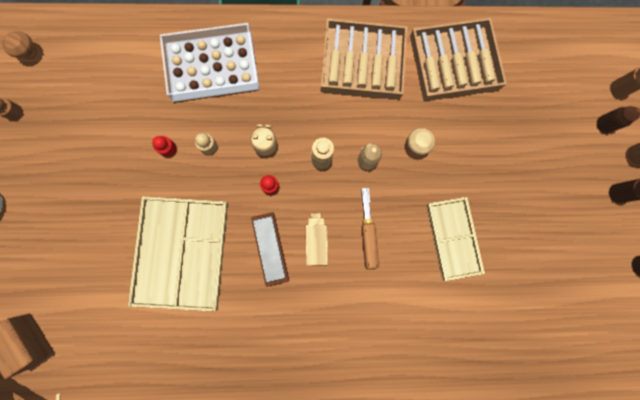

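View pics/side0.png

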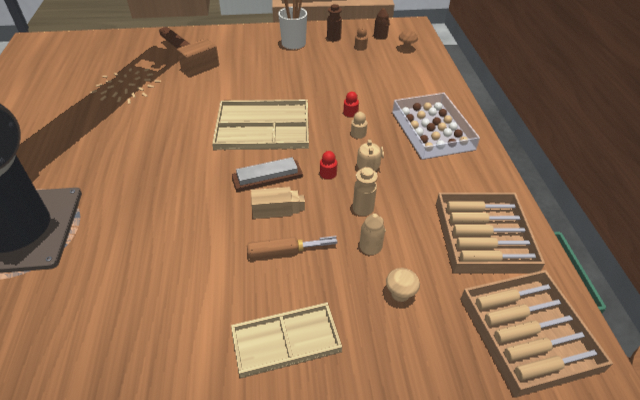

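Run:
```python
from rig import *
import cv2,numpy as np,pickle
names="starter_tray pair_tray man woman child gouge blank owl toadstool whetstone".split()
out={}
for n in("top","side"):
    p=camera(n); vis=p["frame"][:,:,::-1].copy()
    for k in names:
        r=regions_of(p,k)
        print(n,k,[(round(d["confidence"],2),[int(v) for v in d["pixel"]],int(d["mask"].sum())) for d in r][:4])
        out[n,k]=[(d["confidence"],d["pixel"],d["mask"]) for d in r]
        if r: cv2.drawContours(vis,cv2.findContours(r[0]["mask"].astype(np.uint8),cv2.RETR_EXTERNAL,cv2.CHAIN_APPROX_NONE)[0],-1,(255,0,255),1)
    out[n]=p
    cv2.imwrite(f"pics/{n}1.png",vis)
pickle.dump(out,open("m.pkl","wb"))
t=out["top"]["frame"][110:210,130:450,::-1]
cv2.imwrite("pics/crop1.png",cv2.resize(t,(800,250),interpolation=cv2.INTER_CUBIC))
```

```text
top starter_tray [(0.62, [176, 253], 9599), (0.57, [316, 239], 995)]
top pair_tray [(0.78, [455, 237], 3303)]
top man [(0.94, [323, 154], 560)]
top woman [(0.69, [455, 239], 3348), (0.63, [370, 156], 448)]
top child [(0.83, [161, 146], 372), (0.69, [205, 142], 362), (0.61, [267, 185], 276), (0.37, [316, 238], 992)]
top gouge [(0.75, [368, 238], 898)]
top blank [(0.57, [314, 240], 938), (0.44, [320, 156], 552)]
top owl [(0.79, [261, 142], 619), (0.16, [314, 240], 976)]
top toadstool [(0.64, [419, 140], 572)]
top whetstone [(0.91, [267, 249], 1675)]
side starter_tray [(0.86, [260, 126], 4586)]
side pair_tray [(0.91, [284, 339], 5478)]
side man [(0.97, [362, 192], 975)]
side woman [(0.7, [371, 235], 817)]
side child [(0.79, [329, 167], 401), (0.65, [358, 123], 340), (0.55, [354, 103], 328)]
side gouge [(0.93, [280, 245], 1235), (0.41, [275, 199], 1425)]
side blank [(0.64, [274, 201], 1411), (0.63, [363, 191], 957)]
side owl [(0.81, [371, 159], 578)]
side toadstool [(0.72, [400, 283], 859)]
side whetstone [(0.49, [359, 123], 352)]
```

View pics/crop1.png

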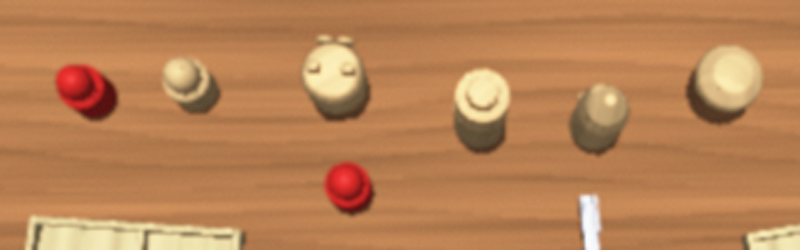

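View pics/top1.png

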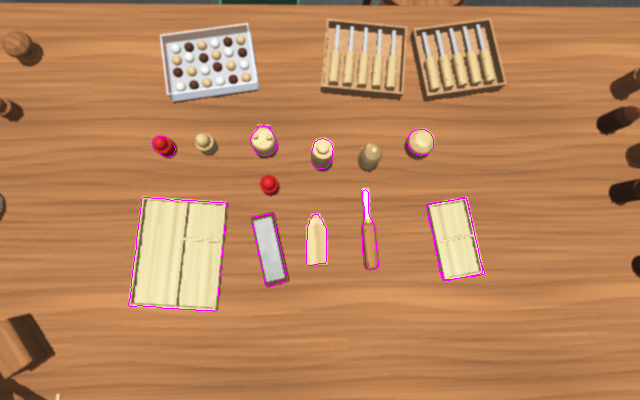

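View pics/side1.png

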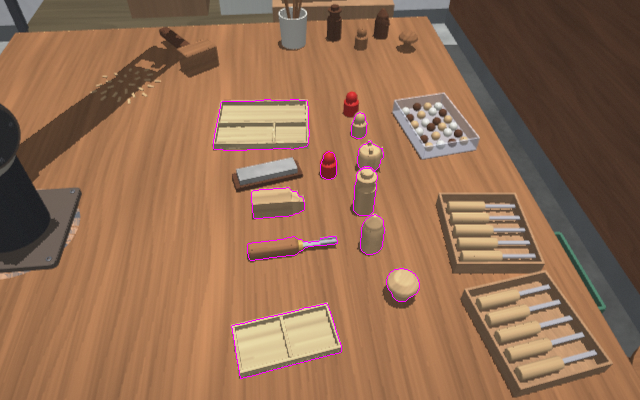

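```bash
cat > fit.py <<'E'
import numpy as np,cv2
from scipy.optimize import minimize
def proj(p,P):
    T=np.linalg.inv(p["world_from_camera"]); c=P@T[:3,:3].T+T[:3,3]
    u=c@p["mtx"].T; return u[:,:2]/u[:,2:]
a=np.linspace(0,2*np.pi,25)[:-1]
def cyl(prof): return np.vstack([np.c_[r*np.cos(a),r*np.sin(a),0*a+z] for r,z in prof])
def box(x0,x1,y,z0,z1): return np.array([[x,s*y,z] for x in(x0,x1) for s in(-1,1) for z in(z0,z1)],float)
M={"man":[cyl([(21,0),(21,62)]),cyl([(12,60),(12,84)]),cyl([(20,82),(20,85)]),cyl([(12,84),(11,98)])],
"woman":[cyl([(21,0),(21,48)]),cyl([(21,48),(14,66),(1,84)])],
"child":[cyl([(18,0),(18,32)]),cyl([(8,31),(13.5,40),(13.5,49),(8,57)])],
"gouge":[box(-80,10,13,0,26),box(10,20,9,4,22),box(20,80,6,9,14)],
"blank":[box(-50,25,20,0,40),box(25,50,12,0,28)],
"owl":[cyl([(25,0),(25,55)])],
"toadstool":[cyl([(28,28),(20,42),(5,50)]),cyl([(10,0),(10,30)])],
"whetstone":[box(-70,70,23,0,26)],
"starter_tray":[box(-105,105,82.5,0,17)],"pair_tray":[box(-77.5,77.5,40,0,17)]}
S=8
def render(p,parts,q):
    c,s=np.cos(q[2]),np.sin(q[2]); R=np.array([[c,-s,0],[s,c,0],[0,0,1]])
    m=np.zeros((400,640),np.uint8)
    for b in parts:
        P=b/1000@R.T+np.array([q[0],q[1],q[3] if len(q)>3 else 0])
        h=cv2.convexHull(proj(p,P).astype(np.float32))
        cv2.fillConvexPoly(m,np.round(h*256).astype(np.int32),1,shift=8,lineType=cv2.LINE_8)
    return m>0
def pix2w(p,uv,z):
    W=p["world_from_camera"]; d=W[:3,:3]@np.linalg.inv(p["mtx"])@np.array([*uv,1.]); o=W[:3,3]
    return (o+d*(z-o[2])/d[2])[:2]
def fit(obs,name,q0,yaw=True,z=0):
    def cost(v):
        q=[v[0]/1000,v[1]/1000,v[2]/100 if yaw else 0,z]; t=0
        for p,m in obs:
            r=render(p,M[name],q); t+=1-(r&m).sum()/(r|m).sum()
        return t/len(obs)
    v0=np.array([q0[0]*1000,q0[1]*1000]+([q0[2]*100] if yaw else [])); n=len(v0)
    best=None
    for st in(12,5,3):
        sim=np.vstack([v0]+[v0+st*np.eye(n)[i] for i in range(n)])
        r=minimize(cost,v0,method="Nelder-Mead",options=dict(initial_simplex=sim,xatol=.05,fatol=1e-4)); v0=r.x
    return [v0[0]/1000,v0[1]/1000,v0[2]/100 if yaw else 0],1-r.fun
E
python3 - <<'E'
import pickle,numpy as np
from fit import *
o=pickle.load(open("m.pkl","rb"))
idx={("top","child"):1,("side","child"):1,("top","woman"):1}
yaw0={"gouge":0,"blank":0,"whetstone":.2,"starter_tray":0,"pair_tray":.2}
res={}
for k in M:
    obs=[]; each=[]
    for n in("top","side"):
        if (n,k)==("side","whetstone"): continue
        obs.append((o[n],o[n,k][idx.get((n,k),0)][2]))
    h=M[k][0][:,2].max()/2000
    q0=[*pix2w(obs[0][0],o["top",k][idx.get(("top",k),0)][1],h),yaw0.get(k,0)]
    y=k in yaw0
    q,s=fit(obs,k,q0,y); res[k]=q
    print(k,np.round(q,4),round(s,3),*[np.round(fit([ob],k,q,y)[0],4) for ob in obs])
pickle.dump(res,open("res.pkl","wb"))
E
```

```text
man [ 0.6468 -0.0078  0.    ] 0.922 [ 0.6451 -0.0074  0.    ] [ 0.648  -0.0069  0.    ]
woman [ 0.6448 -0.1028  0.    ] 0.89 [ 0.642  -0.1025  0.    ] [ 0.6464 -0.1015  0.    ]
child [0.6763 0.2253 0.    ] 0.875 [0.6745 0.2254 0.    ] [0.6763 0.2253 0.    ]
gouge [ 0.502  -0.0977  0.0474] 0.829 [ 0.5005 -0.098   0.0481] [ 0.5037 -0.0974  0.088 ]
blank [0.4839 0.0053 0.0193] 0.892 [0.484  0.0053 0.018 ] [0.483  0.006  0.0575]
owl [0.6788 0.1088 0.    ] 0.765 [0.6788 0.1088 0.    ] [0.6806 0.1119 0.    ]
toadstool [ 0.6745 -0.2081  0.    ] 0.904 [ 0.6733 -0.2078  0.    ] [ 0.6754 -0.2067  0.    ]
whetstone [0.4641 0.0969 0.2415] 0.878 [0.4641 0.0969 0.2415]
starter_tray [ 0.4611  0.2728 -0.0619] 0.966 [ 0.4594  0.2724 -0.0758] [ 0.4617  0.2729 -0.0645]
pair_tray [ 0.4795 -0.2736  0.1644] 0.963 [ 0.4793 -0.273   0.1748] [ 0.4806 -0.2736  0.1686]
```

```bash
cat > nav.py <<'E'
import numpy as np,sys
from scipy.spatial.transform import Rotation as Ro
from rig import read_state
def go(x,y,z,yaw):
    """goal TCP; yaw = angle of jaw axis (tool y) from world y"""
    s=read_state(); q=s["ee_rot"]; R=Ro.from_quat([q[1],q[2],q[3],q[0]]).as_matrix()
    d=R.T@(np.array([x,y,z])-s["ee_pos"])
    cur=np.arctan2(-R[0,1],R[1,1]); t=(yaw-cur+np.pi/2)%np.pi-np.pi/2
    print("at",np.round(s["ee_pos"],4),"yaw",round(cur,4),"t",round(s["clock"],2),"F",np.round(s["wrist_force"],1),"w",round(s["gripper_width"],3),"j",np.round(s["joint_positions"],2))
    print("row:",np.round(d/0.4,4),"turn",round(-t/np.pi,4))
if __name__=="__main__": go(*map(float,sys.argv[1:5]))
E
python3 nav.py 0.647 -0.0075 0.36 0
```

```text
at [0.2281 0.6353 0.4047] yaw -0.3448 t 1.2 F [-0.2 -0.2  0.7] w 1.003 j [ 1.08  0.29  1.58  0.    1.28 -0.15]
row: [-1.5287 -1.1584  0.1118] turn -0.1097
```

Call:
carry_out(series=[[-1,-0.76,-0.58,0.05,-0.11],[-1,-0.76,-0.58,0.05,-0.11],[-1,-0.76,-0.58,0.05,-0.11],[-1,-0.76,-0.58,0.05,-0.11],[-1,-0.76,-0.58,0.05,-0.11],[-1,-0.76,-0.58,0.05,-0.11],[-1,-0.76,-0.58,0.05,-0.11],[-1,-0.76,-0.58,0.05,-0.11],[-1,-0.76,-0.58,0.05,-0.11],[-1,-0.76,-0.58,0.05,-0.11],[-1,-0.76,-0.58,0.05,-0.11]], newtons=40)

```text
clock: 2.3
ee_pos: [0.4354, 0.3149, 0.3849]
ee_rot: [0.0, -0.001, 1.0, 0.0]
wrist_force: [-0.0, 0.0, -0.7]
gripper_width: 1.0
```

```bash
python3 nav.py 0.647 -0.0075 0.36 0
```

```text
at [0.4354 0.3149 0.3849] yaw 0.0016 t 2.3 F [-0.   0.  -0.7] w 1.0 j [ 0.44 -0.    1.93  0.    1.21 -1.14]
row: [-0.5277 -0.8068  0.0619] turn 0.0005
```

Call:
carry_out(series=[[-1,-0.53,-0.807,0.06,0],[-1,-0.53,-0.807,0.06,0],[-1,-0.53,-0.807,0.06,0],[-1,-0.53,-0.807,0.06,0],[-1,-0.53,-0.807,0.06,0],[-1,-0.53,-0.807,0.06,0],[-1,-0.53,-0.807,0.06,0],[-1,-0.53,-0.807,0.06,0],[-1,-0.53,-0.807,0.06,0],[-1,-0.53,-0.807,0.06,0],[-1,-0.53,-0.807,0.06,0]])

```text
clock: 3.4
ee_pos: [0.6477, -0.0065, 0.3606]
ee_rot: [-0.0, -0.002, 1.0, 0.0]
wrist_force: [-1.5, 0.0, 0.1]
gripper_width: 1.0
```

```bash
python3 nav.py 0.647 -0.0075 0.208 0
python3 - <<'E'
from rig import *; import cv2
p=camera("side"); cv2.imwrite("pics/s2.png",p["frame"][:,:,::-1])
E
```

```text
at [ 0.6477 -0.0065  0.3606] yaw 0.003 t 3.4 F [-1.5  0.   0.1] w 1.0 j [-0.17  0.26  1.69  0.    1.19 -1.74]
row: [ 0.0015 -0.0027  0.3815] turn 0.001
```

View pics/s2.png

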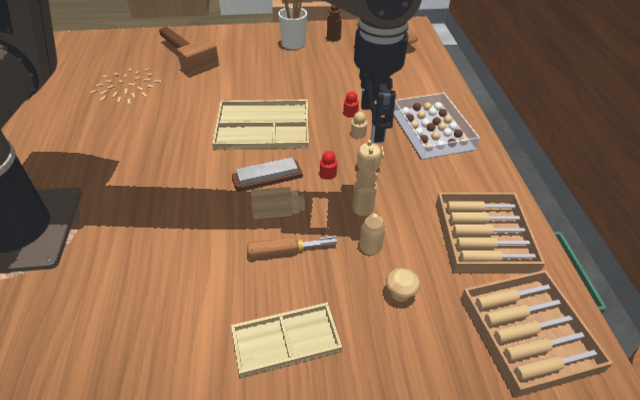

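Call:
carry_out(series=[[-1,0.0015,-0.0027,0.12,0],[-1,0.0015,-0.0027,0.2,0],[-1,0.0015,-0.0027,0.28,0],[-1,0.0015,-0.0027,0.34,0],[-1,0.0015,-0.0027,0.38,0],[-1,0.0015,-0.0027,0.38,0],[-1,0.0015,-0.0027,0.38,0]])

```text
clock: 4.15
ee_pos: [0.6478, -0.0089, 0.2097]
ee_rot: [0.001, -0.001, 1.0, -0.0]
wrist_force: [0.9, 0.1, 0.3]
gripper_width: 0.998
```

```bash
python3 - <<'E'
from rig import *; import cv2,numpy as np
o=[]
for n in ("side","top"):
    p=camera(n); c=(365,185) if n=="side" else (323,150)
    o.append(cv2.resize(p["frame"][c[1]-60:c[1]+60,c[0]-60:c[0]+60,::-1],(400,400),interpolation=cv2.INTER_CUBIC))
cv2.imwrite("pics/s3.png",np.hstack(o))
E
python3 nav.py 0.647 -0.0075 0.208 0
```

```text
at [ 0.6483 -0.0093  0.211 ] yaw 0.0012 t 4.25 F [ 0.7 -1.1 -0.2] w 0.999 j [-0.17  0.44  1.76  0.    0.94 -1.74]
row: [0.0033 0.0046 0.0074] turn 0.0004
```

View pics/s3.png

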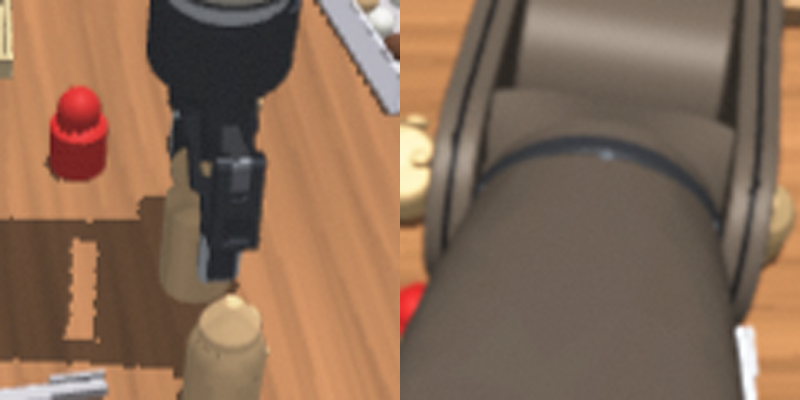

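Run:
```python
from rig import *; import numpy as np
from fit import proj
p=camera("side")
P=np.array([[0.648,-0.009-.05,0.05],[.637,-.009-.05,.05],[.659,-.009-.05,.05],[.6468,-.0078,0],[.6468,-.0078,.098]])
print((proj(p,P)-[305,125])*400/120)
```

```text
[[216.62405946 281.82489672]
 [196.64005599 283.32922264]
 [236.56434147 280.323862  ]
 [191.32862948 276.6827696 ]
 [204.64465999 153.14715707]]
```

Call:
carry_out(series=[[1,0.003,0.004,0.007,0],[1,0.003,0.004,0.007,0],[1,0.003,0.004,0.007,0],[1,0.003,0.004,0.007,0],[1,0.003,0.004,0.007,0],[1,0.003,0.004,0.007,0],[1,0.003,0.004,0.007,0],[1,0.003,0.004,0.007,0],[1,0.003,0.004,0.007,0],[1,0.003,0.004,0.007,0]], newtons=40)

```text
clock: 5.3
ee_pos: [0.6465, -0.008, 0.2063]
ee_rot: [0.0, -0.0, 1.0, -0.0]
wrist_force: [0.0, 0.4, 3.7]
gripper_width: 0.48
```

```bash
python3 nav.py 0.647 -0.0075 0.34 0
```

```text
at [ 0.6465 -0.008   0.2063] yaw 0.0008 t 5.3 F [0.  0.4 3.7] w 0.48 j [-0.17  0.45  1.76 -0.    0.93 -1.74]
row: [-0.0016  0.0012 -0.3342] turn 0.0003
```

Call:
carry_out(series=[[1,0,0,-0.05,0],[1,0,0,-0.15,0],[1,0,0,-0.27,0],[1,0,0,-0.36,0],[1,0,0,-0.36,0],[1,0,0,-0.36,0]])

```text
clock: 5.9
ee_pos: [0.6461, -0.008, 0.3502]
ee_rot: [0.0, -0.0, 1.0, -0.0]
wrist_force: [-0.2, -0.9, -1.3]
gripper_width: 0.476
```

```bash
python3 nav.py 0.4425 -0.28 0.35 0.168
```

```text
at [ 0.6461 -0.008   0.3502] yaw 0.0007 t 5.9 F [-0.2 -0.9 -1.3] w 0.476 j [-0.17  0.27  1.7  -0.    1.17 -1.74]
row: [ 5.095e-01 -6.797e-01  3.000e-04] turn -0.0532
```

Call:
carry_out(series=[[1,0.1,-0.135,0,-0.02],[1,0.18,-0.24,0,-0.04],[1,0.25,-0.335,0,-0.053],[1,0.32,-0.43,0,-0.053],[1,0.39,-0.52,0,-0.053],[1,0.46,-0.61,0,-0.053],[1,0.51,-0.68,0,-0.053],[1,0.51,-0.68,0,-0.053],[1,0.51,-0.68,0,-0.053],[1,0.51,-0.68,0,-0.053]])

```text
clock: 6.9
ee_pos: [0.4425, -0.2793, 0.3481]
ee_rot: [-0.001, -0.084, 0.996, 0.001]
wrist_force: [0.2, -0.1, -0.2]
gripper_width: 0.479
```

```bash
python3 nav.py 0.4425 -0.28 0.212 0.168;python3 - <<'E'
from rig import *; import cv2
p=camera("side"); cv2.imwrite("pics/s4.png",p["frame"][:,:,::-1])
E
```

```text
at [ 0.4425 -0.2793  0.3481] yaw 0.1679 t 6.9 F [ 0.2 -0.1 -0.2] w 0.479 j [-0.76  0.01  2.    0.    1.14 -2.5 ]
row: [-3.000e-04 -2.700e-03  3.403e-01] turn -0.0
```

View pics/s4.png

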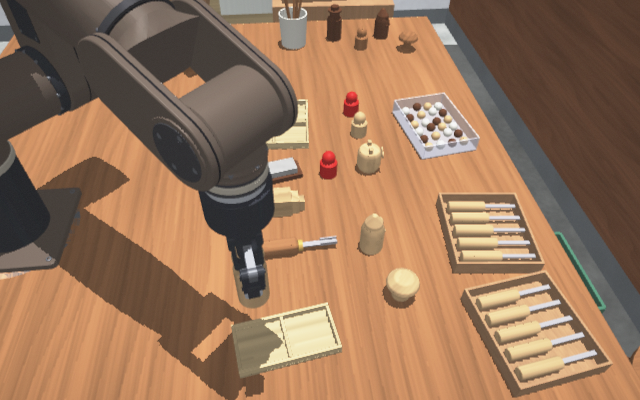

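Call:
carry_out(series=[[1,0,-0.002,0.1,0],[1,0,-0.002,0.2,0],[1,0,-0.002,0.28,0],[1,0,-0.002,0.32,0],[1,0,-0.002,0.335,0],[1,0,-0.002,0.34,0],[1,0,-0.002,0.34,0],[1,0,-0.002,0.34,0],[1,0,-0.002,0.34,0]])

```text
clock: 7.85
ee_pos: [0.4431, -0.2812, 0.2152]
ee_rot: [0.001, -0.084, 0.996, -0.001]
wrist_force: [-0.4, 0.0, -1.3]
gripper_width: 0.475
```

```bash
python3 nav.py 0.4425 -0.28 0.2115 0.168;python3 - <<'E'
from rig import *; import cv2
p=camera("side"); cv2.imwrite("pics/s5.png",cv2.resize(p["frame"][250:400,180:380,::-1],(800,600)))
E
```

```text
at [ 0.4431 -0.2812  0.2152] yaw 0.1675 t 7.85 F [-0.4  0.  -1.3] w 0.475 j [-0.76  0.2   2.07 -0.    0.87 -2.5 ]
row: [0.0009 0.0031 0.0092] turn -0.0002
```

View pics/s5.png

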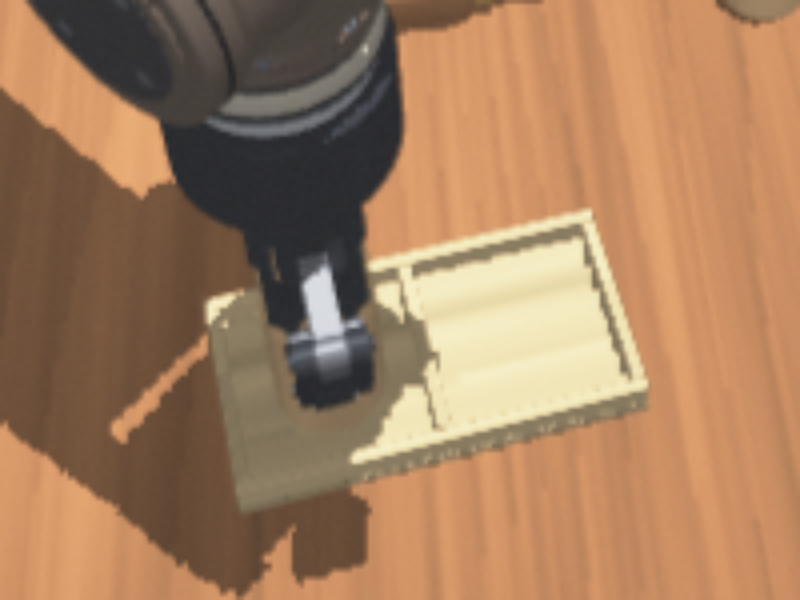

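Call:
carry_out(series=[[1,0,0,0.005,0],[1,0,0,0.008,0],[1,0,0,0.008,0]])

```text
clock: 8.2
ee_pos: [0.4427, -0.2811, 0.2113]
ee_rot: [0.0, -0.083, 0.997, -0.0]
wrist_force: [-0.5, 0.4, 3.7]
gripper_width: 0.48
```

```bash
for i in 1 2 ; do python3 nav.py 0.4425 -0.28 0.2115 0.168; python3 -c "from rig import *;camera('top')"; done
```

```text
at [ 0.4427 -0.2811  0.2113] yaw 0.1672 t 8.2 F [-0.5  0.4  3.7] w 0.48 j [-0.76  0.21  2.07  0.    0.87 -2.5 ]
row: [ 0.0002  0.0028 -0.0005] turn -0.0003
at [ 0.4427 -0.2811  0.2113] yaw 0.1672 t 8.25 F [-2.1  0.7  3.7] w 0.482 j [-0.76  0.21  2.07  0.    0.87 -2.5 ]
row: [ 0.0001  0.0027 -0.0006] turn -0.0003
```

Call:
carry_out(series=[[-0.5,0,0,0,0],[-0.5,0,0,0,0],[-0.5,0,0,0,0],[-0.5,0,0,0,0],[-0.5,0,0,0,0],[-0.5,0,0,-0.05,0],[-0.5,0,0,-0.15,0],[-0.5,0,0,-0.26,0],[-0.5,0,0,-0.37,0],[-1,0,0,-0.37,0],[-1,0,0,-0.37,0]])

```text
clock: 9.4
ee_pos: [0.4428, -0.281, 0.3602]
ee_rot: [0.001, -0.084, 0.997, -0.001]
wrist_force: [0.7, -0.1, -0.8]
gripper_width: 1.0
```

```bash
python3 nav.py 0.6445 -0.1025 0.36 0;python3 - <<'E'
from rig import *; import cv2
p=camera("side"); cv2.imwrite("pics/s6.png",cv2.resize(p["frame"][250:400,180:380,::-1],(800,600)))
E
```

```text
at [ 0.4428 -0.281   0.3602] yaw 0.1673 t 9.4 F [ 0.7 -0.1 -0.8] w 1.0 j [-0.76 -0.01  1.99 -0.    1.16 -2.5 ]
row: [-0.5716  0.3561  0.0007] turn 0.0533
```

View pics/s6.png

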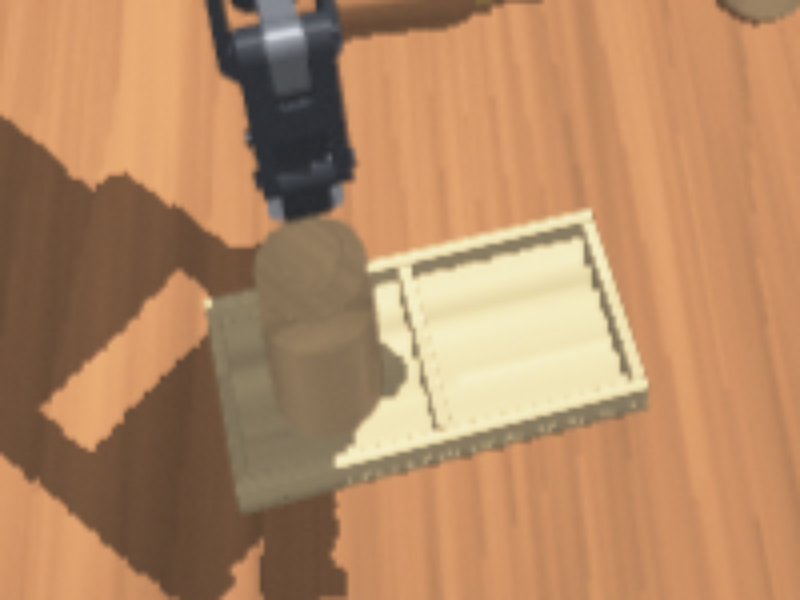

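Call:
carry_out(series=[[-1,-0.571,0.356,0,0.053],[-1,-0.571,0.356,0,0.053],[-1,-0.571,0.356,0,0.053],[-1,-0.571,0.356,0,0.053],[-1,-0.571,0.356,0,0.053],[-1,-0.571,0.356,0,0.053],[-1,-0.571,0.356,0,0.053],[-1,-0.571,0.356,0,0.053],[-1,-0.571,0.356,0,0.053]])

```text
clock: 10.35
ee_pos: [0.6433, -0.1031, 0.357]
ee_rot: [-0.002, 0.0, 1.0, 0.0]
wrist_force: [-0.1, -0.1, -0.1]
gripper_width: 0.998
```

```bash
python3 nav.py 0.6445 -0.1025 0.193 0;python3 - <<'E'
from rig import *; import cv2
p=camera("side"); cv2.imwrite("pics/s7.png",cv2.resize(p["frame"][200:400,180:447,::-1],(800,600)))
E
```

```text
at [ 0.6433 -0.1031  0.357 ] yaw -0.0001 t 10.35 F [-0.1 -0.1 -0.1] w 0.998 j [-0.31  0.28  1.68 -0.    1.19 -1.88]
row: [-0.0043  0.0013  0.41  ] turn -0.0
```

View pics/s7.png

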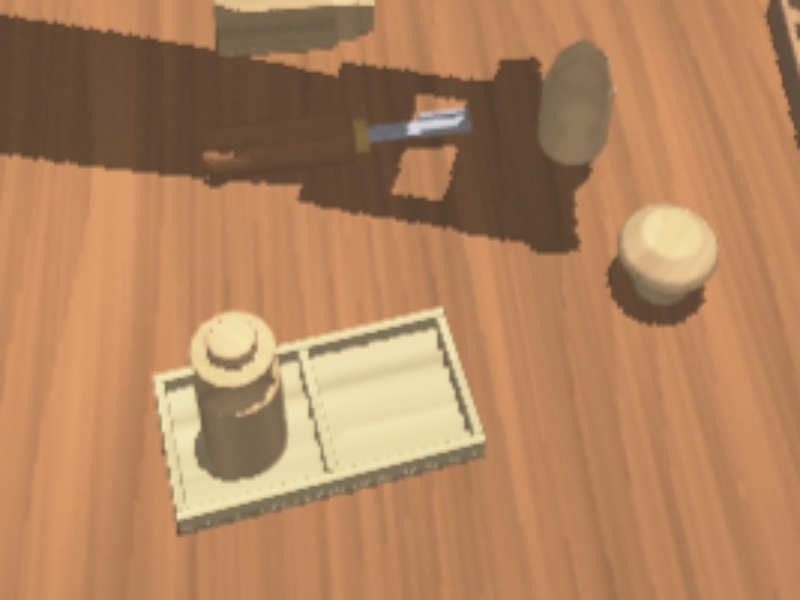

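Call:
carry_out(series=[[-1,-0.003,0.001,0.12,0],[-1,-0.003,0.001,0.24,0],[-1,-0.003,0.001,0.34,0],[-1,-0.003,0.001,0.39,0],[-1,-0.003,0.001,0.405,0],[-1,-0.003,0.001,0.405,0],[1,-0.003,0.001,0.405,0],[1,-0.003,0.001,0.405,0],[1,-0.003,0.001,0.405,0],[1,-0.003,0.001,0.405,0],[1,-0.003,0.001,0.405,0],[1,-0.003,0.001,0.405,0]])

```text
clock: 11.6
ee_pos: [0.6462, -0.1023, 0.1988]
ee_rot: [0.002, -0.0, 1.0, -0.001]
wrist_force: [0.4, 0.5, 6.4]
gripper_width: 0.48
```

```bash
python3 nav.py 0.6445 -0.1025 0.193 0
```

```text
at [ 0.6462 -0.1023  0.1988] yaw 0.0009 t 11.6 F [0.4 0.5 6.4] w 0.48 j [-0.31  0.47  1.74 -0.    0.92 -1.88]
row: [ 0.0042 -0.0005  0.0145] turn 0.0003
```

Call:
carry_out(series=[[1,0,0,-0.05,0],[1,0,0,-0.15,0],[1,0,0,-0.27,0],[1,0,0,-0.38,0],[1,0,0,-0.42,0],[1,0,0,-0.42,0],[1,0,0,-0.42,0]])

```text
clock: 12.3
ee_pos: [0.6447, -0.1018, 0.3625]
ee_rot: [-0.002, -0.0, 1.0, 0.0]
wrist_force: [-0.2, 0.5, -1.1]
gripper_width: 0.481
```

```bash
python3 nav.py 0.5165 -0.2673 0.365 0.168
```

```text
at [ 0.6447 -0.1018  0.3625] yaw 0.0008 t 12.3 F [-0.2  0.5 -1.1] w 0.481 j [-0.31  0.27  1.67 -0.    1.2  -1.88]
row: [ 0.321  -0.4134 -0.0056] turn -0.0532
```

Call:
carry_out(series=[[1,0.07,-0.09,0,-0.02],[1,0.14,-0.18,0,-0.04],[1,0.21,-0.27,0,-0.053],[1,0.28,-0.36,0,-0.053],[1,0.321,-0.413,0,-0.053],[1,0.321,-0.413,0,-0.053],[1,0.321,-0.413,0,-0.053],[1,0.321,-0.413,0,-0.053]])

```text
clock: 13.1
ee_pos: [0.5173, -0.2665, 0.3628]
ee_rot: [-0.001, -0.084, 0.996, 0.001]
wrist_force: [0.1, 0.4, -0.4]
gripper_width: 0.478
```

```bash
python3 nav.py 0.5165 -0.2673 0.208 0.168
```

```text
at [ 0.5173 -0.2665  0.3628] yaw 0.1681 t 13.1 F [ 0.1  0.4 -0.4] w 0.478 j [-0.65  0.12  1.85  0.    1.18 -2.39]
row: [ 0.0015 -0.0027  0.3869] turn 0.0
```

Call:
carry_out(series=[[1,0,-0.002,0.1,0],[1,0,-0.002,0.21,0],[1,0,-0.002,0.31,0],[1,0,-0.002,0.36,0],[1,0,-0.002,0.38,0],[1,0,-0.002,0.386,0],[1,0,-0.002,0.386,0],[1,0,-0.002,0.386,0]])

```text
clock: 13.9
ee_pos: [0.518, -0.2684, 0.2122]
ee_rot: [0.001, -0.084, 0.996, -0.001]
wrist_force: [-0.1, 0.5, -0.6]
gripper_width: 0.477
```

```bash
for i in 1 2; do python3 nav.py 0.5165 -0.2673 0.204 0.168;python3 - <<'E'
from rig import *; import cv2
p=camera("side"); cv2.imwrite("pics/s8.png",cv2.resize(p["frame"][200:400,180:447,::-1],(800,600)))
E
done
```

```text
at [ 0.518  -0.2684  0.2122] yaw 0.1678 t 13.9 F [-0.1  0.5 -0.6] w 0.477 j [-0.65  0.32  1.92  0.    0.89 -2.39]
row: [0.0034 0.0034 0.0204] turn -0.0001
at [ 0.5179 -0.2685  0.2122] yaw 0.1676 t 13.95 F [-0.2  0.2  0.4] w 0.477 j [-0.65  0.32  1.92  0.    0.89 -2.39]
row: [0.0031 0.0035 0.0205] turn -0.0001
```

View pics/s8.png

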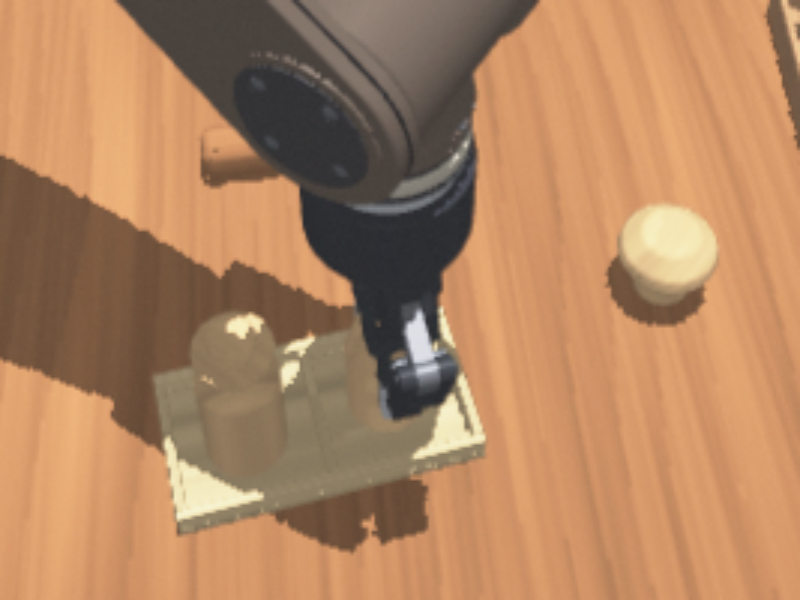

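Call:
carry_out(series=[[1,0.002,0,0.008,0],[1,0.002,0,0.016,0],[1,0.002,0,0.016,0],[1,0.002,0,0.016,0]])

```text
clock: 14.4
ee_pos: [0.5164, -0.2683, 0.2039]
ee_rot: [0.0, -0.083, 0.997, -0.0]
wrist_force: [0.2, -0.2, 0.1]
gripper_width: 0.478
```

```bash
for i in 1 2; do python3 nav.py 0.5165 -0.2673 0.204 0.168;python3 -c "from rig import *;camera('top')"; done
```

```text
at [ 0.5164 -0.2683  0.2039] yaw 0.1672 t 14.4 F [ 0.2 -0.2  0.1] w 0.478 j [-0.65  0.33  1.93 -0.    0.88 -2.39]
row: [-0.0008  0.0025 -0.0003] turn -0.0003
at [ 0.5164 -0.2683  0.2039] yaw 0.1672 t 14.45 F [-0.6 -0.4 -0.5] w 0.48 j [-0.65  0.33  1.93 -0.    0.88 -2.39]
row: [-0.0008  0.0024 -0.0003] turn -0.0003
```

Call:
carry_out(series=[[1,0,0,0.004,0],[1,0,0,0.004,0],[1,0,0,0.004,0]])

```text
clock: 14.8
ee_pos: [0.5166, -0.2684, 0.2038]
ee_rot: [-0.0, -0.084, 0.996, 0.0]
wrist_force: [-3.8, 0.6, 8.2]
gripper_width: 0.476
```

Contact. Release and rise.

Call:
carry_out(series=[[-0.5,0,0,0,0],[-0.5,0,0,0,0],[-0.5,0,0,0,0],[-0.5,0,0,0,0],[-0.5,0,0,0,0],[-0.5,0,0,-0.05,0],[-0.5,0,0,-0.15,0],[-0.5,0,0,-0.26,0],[-0.5,0,0,-0.37,0],[-0.5,0,0,-0.37,0]])

```text
clock: 15.8
ee_pos: [0.518, -0.2694, 0.3588]
ee_rot: [0.006, -0.084, 0.996, -0.005]
wrist_force: [-0.5, -0.7, 0.2]
gripper_width: 0.746
```

```bash
python3 - <<'E'
import pickle,numpy as np
r=pickle.load(open("res.pkl","rb"))
def l2w(q,x,y): c,s=np.cos(q[2]),np.sin(q[2]); return np.round([q[0]+c*x-s*y,q[1]+s*x+c*y],4)
print("gouge grasp",l2w(r["gouge"],-.027,0),r["gouge"][2]); st=[.461,.2727,-.065]
print("gouge place",l2w(st,-.027,.0375)); b=[.4838,.0054,.025]
print("blank grasp",l2w(b,-.008,0),"place",l2w(st,-.0375-.008,-.0425),"child place",l2w(st,.065,-.0425))
E
python3 nav.py 0.475 -0.099 0.3 0.05
```

```text
gouge grasp [ 0.4751 -0.099 ] 0.04742817496906998
gouge place [0.4365 0.3119]
blank grasp [0.4758 0.0052] place [0.4128 0.2332] child place [0.5231 0.2261]
at [ 0.518  -0.2694  0.3588] yaw 0.1674 t 15.8 F [-0.5 -0.7  0.2] w 0.746 j [-0.65  0.13  1.85  0.    1.15 -2.39]
row: [0.0365 0.4395 0.1418] turn 0.0374
```

Call:
carry_out(series=[[-0.5,0.036,0.43,0.06,0.037],[-0.5,0.036,0.43,0.06,0.037],[-0.5,0.036,0.43,0.06,0.037],[-0.5,0.036,0.43,0.06,0.037],[-0.5,0.036,0.43,0.06,0.037],[-0.5,0.036,0.43,0.06,0.037],[-0.5,0.036,0.43,0.06,0.037]])

```text
clock: 16.5
ee_pos: [0.474, -0.102, 0.3266]
ee_rot: [0.0, -0.025, 1.0, -0.0]
wrist_force: [0.4, -0.1, 0.7]
gripper_width: 0.755
```

```bash
python3 nav.py 0.475 -0.099 0.22 0.05;python3 - <<'E'
from rig import *; import cv2
p=camera("side"); cv2.imwrite("pics/s9.png",cv2.resize(p["frame"][200:400,180:447,::-1],(800,600)))
E
```

```text
at [ 0.474  -0.102   0.3266] yaw 0.0502 t 16.5 F [ 0.4 -0.1  0.7] w 0.755 j [-0.42 -0.06  2.1  -0.    1.1  -2.04]
row: [-0.0026  0.0075  0.2665] turn 0.0001
```

View pics/s9.png

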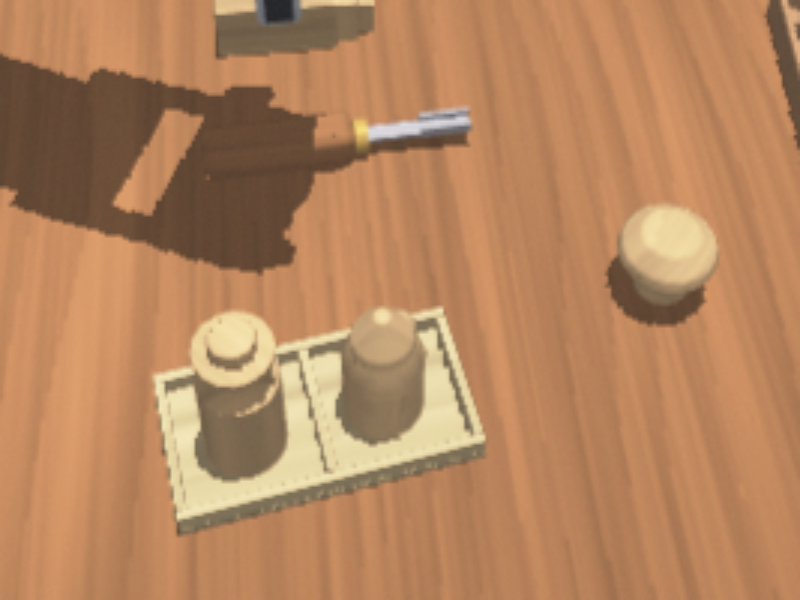

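Call:
carry_out(series=[[-0.5,-0.002,0.006,0.1,0],[-0.5,-0.002,0.006,0.2,0],[-0.5,-0.002,0.006,0.28,0],[-0.5,-0.002,0.006,0.33,0],[-0.5,-0.002,0.006,0.355,0],[-0.5,-0.002,0.006,0.355,0],[-0.5,-0.002,0.006,0.355,0],[-0.5,-0.002,0.006,0.355,0]])

```text
clock: 17.35
ee_pos: [0.4751, -0.0992, 0.1859]
ee_rot: [0.001, -0.025, 1.0, -0.001]
wrist_force: [-0.6, -0.4, 0.5]
gripper_width: 0.751
```

```bash
python3 nav.py 0.475 -0.099 0.18 0.05;python3 - <<'E'
from rig import *; import cv2
p=camera("side"); cv2.imwrite("pics/s10.png",cv2.resize(p["frame"][180:300,200:360,::-1],(800,600)))
E
```

```text
at [ 0.4751 -0.0992  0.1859] yaw 0.0508 t 17.35 F [-0.6 -0.4  0.5] w 0.751 j [-0.42  0.18  2.16 -0.    0.79 -2.04]
row: [0.0003 0.0005 0.0147] turn 0.0002
```

View pics/s10.png

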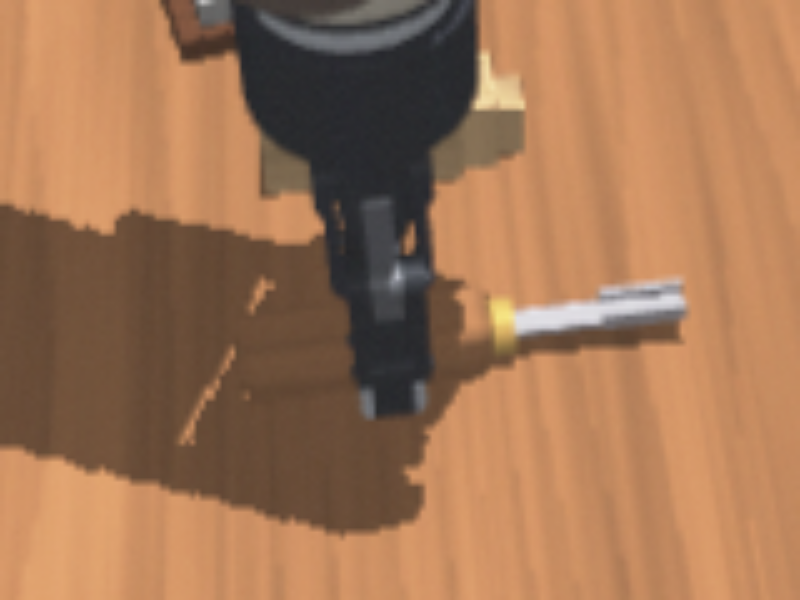

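Call:
carry_out(series=[[-0.5,0,0,0.015,0],[-0.5,0,0,0.015,0],[0,0,0,0.015,0],[1,0,0,0.015,0],[1,0,0,0.015,0],[1,0,0,0.015,0],[1,0,0,0.015,0],[1,0,0,0.015,0],[1,0,0,0.015,0],[1,0,0,0.015,0]], newtons=50)

```text
clock: 18.4
ee_pos: [0.4745, -0.0987, 0.1786]
ee_rot: [0.0, -0.026, 1.0, -0.0]
wrist_force: [-0.3, -0.6, 4.3]
gripper_width: 0.29
```

```bash
python3 nav.py 0.475 -0.099 0.18 0.05;python3 - <<'E'
from rig import *; import cv2
p=camera("side"); cv2.imwrite("pics/s11.png",cv2.resize(p["frame"][180:300,200:360,::-1],(800,600)))
E
```

```text
at [ 0.4745 -0.0987  0.1786] yaw 0.051 t 18.4 F [-0.3 -0.6  4.3] w 0.29 j [-0.41  0.19  2.17  0.    0.78 -2.04]
row: [-0.0013 -0.0008 -0.0034] turn 0.0003
```

View pics/s11.png

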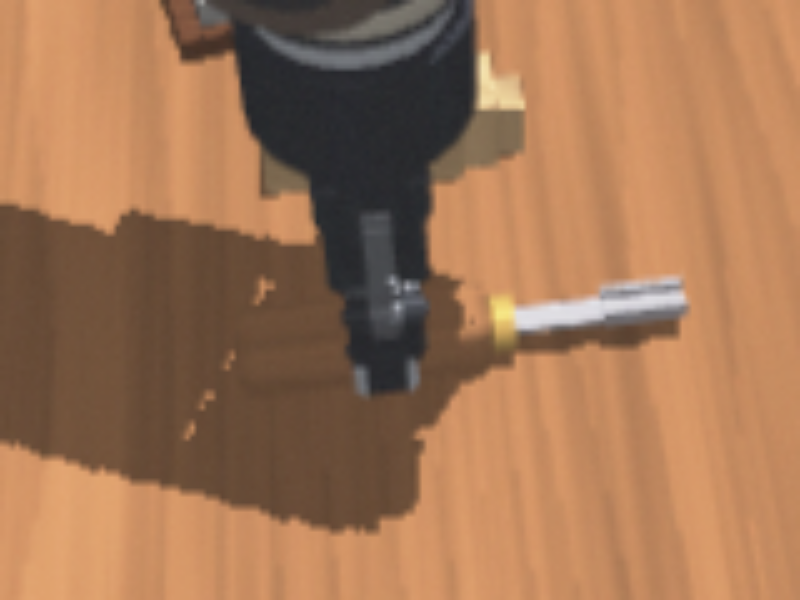

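Call:
carry_out(series=[[1,0,0,-0.05,0],[1,0,0,-0.15,0],[1,0,0,-0.27,0],[1,0,0,-0.36,0],[1,0,0,-0.36,0],[1,0,0,-0.36,0]])

```text
clock: 19.05
ee_pos: [0.4739, -0.0985, 0.3223]
ee_rot: [0.0, -0.026, 1.0, -0.0]
wrist_force: [-0.6, -0.3, -2.0]
gripper_width: 0.294
```

```bash
python3 nav.py 0.4365 0.312 0.32 -0.065;python3 - <<'E'
from rig import *; import cv2
p=camera("side"); cv2.imwrite("pics/s12.png",cv2.resize(p["frame"][100:300,200:467,::-1],(800,600)))
E
```

```text
at [ 0.4739 -0.0985  0.3223] yaw 0.051 t 19.05 F [-0.6 -0.3 -2. ] w 0.294 j [-0.41 -0.05  2.11 -0.    1.09 -2.04]
row: [0.0411 1.0297 0.0055] turn 0.0369
```

View pics/s12.png

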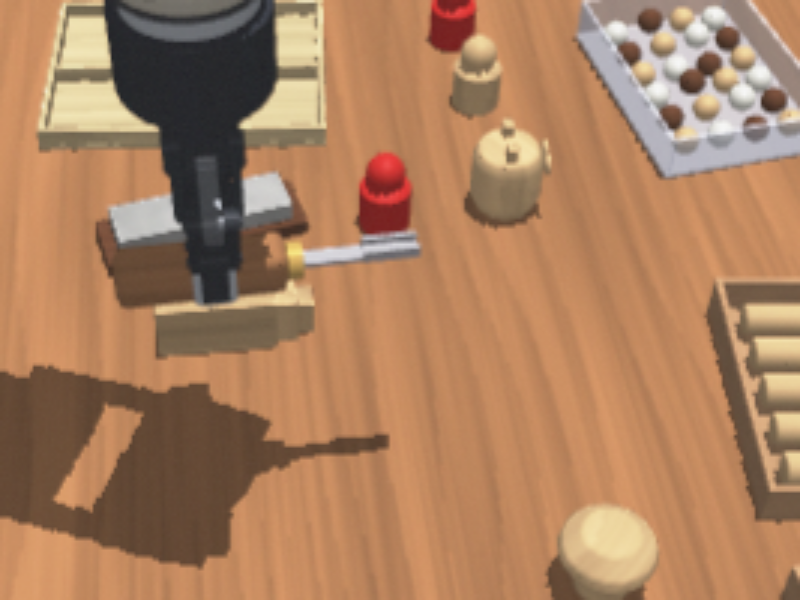

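Call:
carry_out(series=[[1,0.004,0.1,0,0.01],[1,0.008,0.2,0,0.02],[1,0.012,0.3,0,0.03],[1,0.016,0.4,0,0.037],[1,0.02,0.5,0,0.037],[1,0.024,0.6,0,0.037],[1,0.028,0.7,0,0.037],[1,0.033,0.8,0,0.037],[1,0.037,0.9,0,0.037],[1,0.041,1,0,0.037],[1,0.041,1,0,0.037],[1,0.041,1,0,0.037]])

```text
clock: 20.3
ee_pos: [0.4364, 0.3004, 0.3194]
ee_rot: [-0.003, 0.031, 0.999, -0.001]
wrist_force: [-0.0, 0.3, -0.7]
gripper_width: 0.292
```

```bash
python3 nav.py 0.4365 0.312 0.22 -0.065;python3 - <<'E'
from rig import *; import cv2
p=camera("top"); cv2.imwrite("pics/s13.png",p["frame"][:,:,::-1])
E
```

```text
at [0.4364 0.3004 0.3194] yaw -0.063 t 20.3 F [-0.   0.3 -0.7] w 0.292 j [ 0.41  0.06  2.   -0.    1.09 -1.1 ]
row: [0.0004 0.0297 0.2483] turn 0.0006
```

View pics/s13.png

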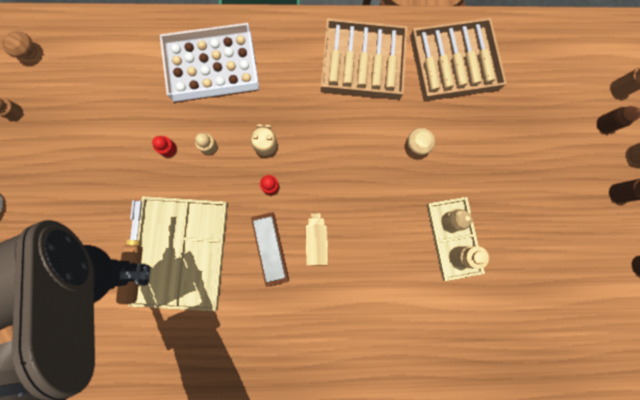

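Call:
carry_out(series=[[1,0,0.03,0.05,0],[1,0,0.03,0.14,0],[1,0,0.03,0.22,0],[1,0,0.03,0.27,0],[1,0,0.03,0.29,0],[1,0,0.03,0.29,0],[1,0,0.03,0.29,0],[1,0,0.03,0.29,0]])

```text
clock: 21.15
ee_pos: [0.439, 0.312, 0.2079]
ee_rot: [0.001, 0.033, 0.999, 0.001]
wrist_force: [0.2, 0.6, -1.7]
gripper_width: 0.291
```

```bash
python3 nav.py 0.4365 0.312 0.185 -0.065;python3 - <<'E'
from rig import *; import cv2,numpy as np
p=camera("top"); a=cv2.resize(p["frame"][180:330,110:260,::-1],(400,400))
p=camera("side"); b=cv2.resize(p["frame"][70:180,190:330,::-1],(400,400))
cv2.imwrite("pics/s14.png",np.hstack([a,b]))
E
```

```text
at [0.439  0.312  0.2079] yaw -0.0657 t 21.15 F [ 0.2  0.6 -1.7] w 0.291 j [ 0.43  0.24  2.03 -0.    0.86 -1.08]
row: [ 0.0064 -0.0006  0.0573] turn -0.0002
```

View pics/s14.png

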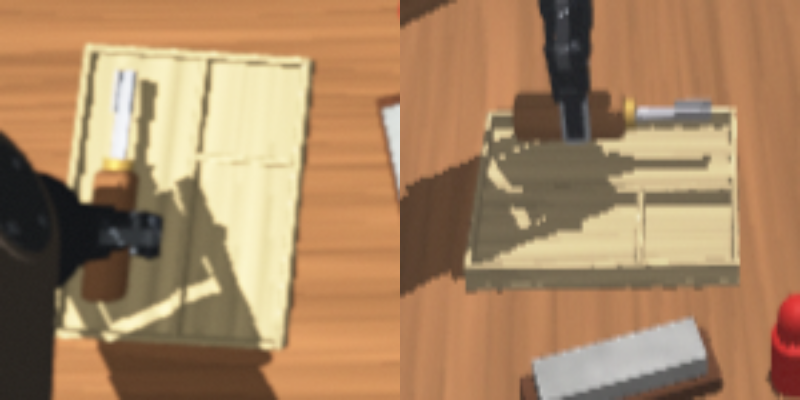

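Call:
carry_out(series=[[1,0.004,0,0.02,0],[1,0.004,0,0.04,0],[1,0.004,0,0.05,0],[1,0.004,0,0.05,0],[1,0.004,0,0.05,0],[1,0.004,0,0.05,0]])

```text
clock: 21.85
ee_pos: [0.4367, 0.3122, 0.1864]
ee_rot: [0.0, 0.033, 0.999, 0.0]
wrist_force: [0.8, -0.6, -0.5]
gripper_width: 0.295
```

```bash
python3 -c "from rig import *;camera('top')";python3 nav.py 0.4365 0.312 0.1835 -0.065
```

```text
at [0.4368 0.3122 0.1865] yaw -0.0652 t 21.9 F [-0.4  0.2 -1.1] w 0.297 j [ 0.43  0.28  2.04 -0.    0.82 -1.07]
row: [ 0.0007 -0.0005  0.0076] turn -0.0
```

Call:
carry_out(series=[[1,0,0,0.005,0],[1,0,0,0.008,0],[1,0,0,0.008,0],[1,0,0,0.008,0]])

```text
clock: 22.3
ee_pos: [0.4368, 0.3122, 0.1837]
ee_rot: [0.0, 0.033, 0.999, 0.0]
wrist_force: [-0.4, -0.4, 4.2]
gripper_width: 0.29
```

Call:
carry_out(series=[[0.06,0,0,0,0],[0.06,0,0,0,0],[0.06,0,0,0,0],[0.06,0,0,0,0],[0.06,0,0,-0.02,0],[0.06,0,0,-0.06,0],[0.06,0,0,-0.12,0],[-0.4,0,0,-0.22,0],[-0.4,0,0,-0.3,0],[-0.4,0,0,-0.3,0],[-0.4,0,0,-0.3,0]])

```text
clock: 23.4
ee_pos: [0.4367, 0.3122, 0.3045]
ee_rot: [0.001, 0.033, 0.999, 0.001]
wrist_force: [-0.4, 0.7, -0.2]
gripper_width: 0.7
```

```bash
python3 nav.py 0.4758 0.0054 0.3 0.02;python3 - <<'E'
from rig import *; import cv2,numpy as np
p=camera("top"); a=cv2.resize(p["frame"][180:330,110:260,::-1],(400,400))
p=camera("side"); b=cv2.resize(p["frame"][70:180,190:330,::-1],(400,400))
cv2.imwrite("pics/s15.png",np.hstack([a,b]))
E
```

```text
at [0.4367 0.3122 0.3045] yaw -0.0651 t 23.4 F [-0.4  0.7 -0.2] w 0.7 j [ 0.43  0.09  2.    0.    1.05 -1.07]
row: [-0.1474 -0.759   0.0105] turn -0.0271
```

View pics/s15.png

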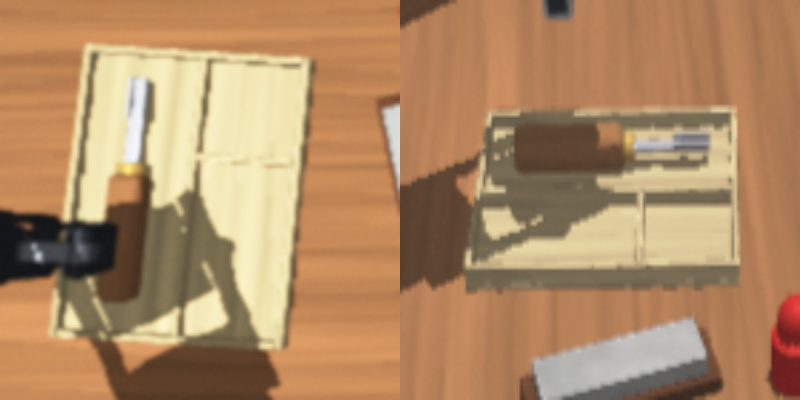

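Gouge lies in the long compartment, clear of all walls. Now the block.

Call:
carry_out(series=[[-0.4,-0.147,-0.759,0,-0.027],[-0.4,-0.147,-0.759,0,-0.027],[-0.4,-0.147,-0.759,0,-0.027],[-0.4,-0.147,-0.759,0,-0.027],[-0.4,-0.147,-0.759,0,-0.027],[-0.4,-0.147,-0.759,0,-0.027],[-0.4,-0.147,-0.759,0,-0.027],[-0.4,-0.147,-0.759,0,-0.027],[-0.4,-0.147,-0.759,0,-0.027],[-0.4,-0.147,-0.759,0,-0.027]])

```text
clock: 24.5
ee_pos: [0.4751, 0.0067, 0.3024]
ee_rot: [-0.001, -0.011, 1.0, 0.0]
wrist_force: [0.1, 0.8, 0.6]
gripper_width: 0.699
```

```bash
python3 nav.py 0.4758 0.0054 0.19 0.02
```

```text
at [0.4751 0.0067 0.3024] yaw 0.0217 t 24.5 F [0.1 0.8 0.6] w 0.699 j [-0.2  -0.05  2.14  0.    1.05 -1.79]
row: [-0.0021 -0.0036  0.2809] turn 0.0005
```

Call:
carry_out(series=[[-0.4,-0.001,-0.003,0.1,0],[-0.4,-0.001,-0.003,0.18,0],[-0.4,-0.001,-0.003,0.25,0],[-0.4,-0.001,-0.003,0.286,0],[-0.4,-0.001,-0.003,0.286,0],[-0.4,-0.001,-0.003,0.286,0],[-0.4,-0.001,-0.003,0.286,0]])

```text
clock: 25.2
ee_pos: [0.4766, 0.0047, 0.19]
ee_rot: [0.001, -0.01, 1.0, -0.0]
wrist_force: [0.5, 0.4, -0.6]
gripper_width: 0.694
```

```bash
python3 nav.py 0.4758 0.0054 0.188 0.02;python3 - <<'E'
from rig import *; import cv2
p=camera("side"); cv2.imwrite("pics/s16.png",cv2.resize(p["frame"][130:250,200:360,::-1],(800,600)))
E
```

```text
at [0.4766 0.0047 0.19  ] yaw 0.0209 t 25.2 F [ 0.5  0.4 -0.6] w 0.694 j [-0.2   0.15  2.18  0.    0.8  -1.8 ]
row: [0.002  0.0019 0.005 ] turn 0.0003
```

View pics/s16.png

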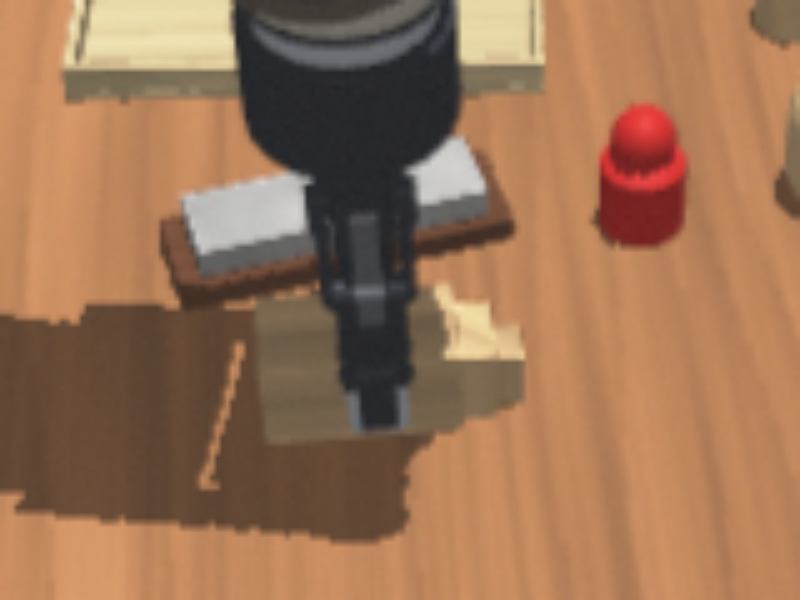

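Call:
carry_out(series=[[-0.4,0.001,0.001,0.004,0],[1,0.001,0.001,0.004,0],[1,0.001,0.001,0.004,0],[1,0.001,0.001,0.004,0],[1,0.001,0.001,0.004,0],[1,0.001,0.001,0.004,0],[1,0.001,0.001,0.004,0],[1,0.001,0.001,0.004,0]], newtons=50)

```text
clock: 26.05
ee_pos: [0.476, 0.0044, 0.1878]
ee_rot: [0.001, -0.01, 1.0, -0.0]
wrist_force: [0.1, 0.2, 6.6]
gripper_width: 0.461
```

```bash
python3 nav.py 0.4758 0.0054 0.188 0.02
```

```text
at [0.476  0.0044 0.1878] yaw 0.0195 t 26.05 F [0.1 0.2 6.6] w 0.461 j [-0.2   0.16  2.19 -0.    0.8  -1.79]
row: [ 0.0003  0.0026 -0.0005] turn -0.0002
```

Call:
carry_out(series=[[1,0,0,-0.05,0],[1,0,0,-0.15,0],[1,0,0,-0.25,0],[1,0,0,-0.3,0],[1,0,0,-0.3,0],[1,0,0,-0.3,0]])

```text
clock: 26.65
ee_pos: [0.475, 0.0046, 0.306]
ee_rot: [-0.001, -0.01, 1.0, 0.0]
wrist_force: [0.1, 0.5, -1.3]
gripper_width: 0.455
```

```bash
python3 nav.py 0.4128 0.2332 0.308 -0.065
```

```text
at [0.475  0.0046 0.306 ] yaw 0.0196 t 26.65 F [ 0.1  0.5 -1.3] w 0.455 j [-0.2  -0.05  2.14 -0.    1.06 -1.79]
row: [ 0.1443  0.5745 -0.0046] turn 0.0269
```

Call:
carry_out(series=[[1,0.024,0.1,0,0.01],[1,0.048,0.2,0,0.02],[1,0.072,0.3,0,0.027],[1,0.096,0.4,0,0.027],[1,0.12,0.5,0,0.027],[1,0.144,0.574,0,0.027],[1,0.144,0.574,0,0.027],[1,0.144,0.574,0,0.027],[1,0.144,0.574,0,0.027]])

```text
clock: 27.55
ee_pos: [0.4133, 0.2323, 0.3055]
ee_rot: [-0.001, 0.033, 0.999, -0.001]
wrist_force: [0.2, -0.8, -1.0]
gripper_width: 0.463
```

```bash
python3 nav.py 0.4128 0.2332 0.21 -0.065
```

```text
at [0.4133 0.2323 0.3055] yaw -0.0659 t 27.55 F [ 0.2 -0.8 -1. ] w 0.463 j [ 0.3  -0.05  2.14 -0.    1.06 -1.21]
row: [0.0006 0.0026 0.2388] turn -0.0003
```

Call:
carry_out(series=[[1,0,0.002,0.08,0],[1,0,0.002,0.16,0],[1,0,0.002,0.21,0],[1,0,0.002,0.238,0],[1,0,0.002,0.238,0],[1,0,0.002,0.238,0],[1,0,0.002,0.238,0]])

```text
clock: 28.25
ee_pos: [0.4143, 0.2337, 0.2133]
ee_rot: [0.001, 0.033, 0.999, 0.0]
wrist_force: [-0.2, -0.5, 0.4]
gripper_width: 0.46
```

```bash
python3 - <<'E'
from rig import *; import cv2,numpy as np
p=camera("top"); a=cv2.resize(p["frame"][180:330,110:260,::-1],(400,400))
p=camera("side"); b=cv2.resize(p["frame"][70:180,190:330,::-1],(400,400))
cv2.imwrite("pics/s17.png",np.hstack([a,b]))
E
python3 nav.py 0.4128 0.2332 0.193 -0.065
```

```text
at [0.4141 0.2339 0.2133] yaw -0.0653 t 28.35 F [ 0.1  0.5 -0.1] w 0.461 j [ 0.3   0.11  2.18 -0.    0.85 -1.21]
row: [ 0.0033 -0.0019  0.0506] turn -0.0001
```

View pics/s17.png

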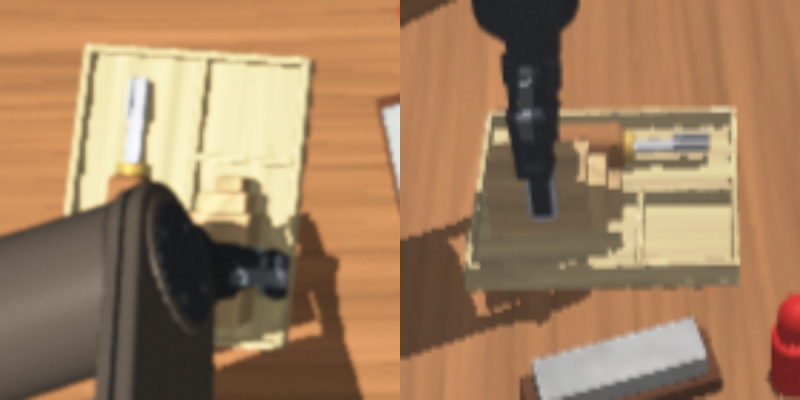

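Call:
carry_out(series=[[1,0.002,-0.001,0.02,0],[1,0.002,-0.001,0.036,0],[1,0.002,-0.001,0.044,0],[1,0.002,-0.001,0.044,0],[1,0.002,-0.001,0.044,0]])

```text
clock: 28.85
ee_pos: [0.4126, 0.2334, 0.1941]
ee_rot: [-0.0, 0.033, 0.999, -0.0]
wrist_force: [-0.3, -0.2, -0.2]
gripper_width: 0.459
```

```bash
python3 -c "from rig import *;camera('top')";python3 nav.py 0.4128 0.2332 0.192 -0.065
```

```text
at [0.4127 0.2334 0.1943] yaw -0.0651 t 28.9 F [-0.3  0.4 -0.4] w 0.457 j [ 0.3   0.14  2.19  0.    0.81 -1.21]
row: [-0.0003 -0.0005  0.0057] turn -0.0
```

Call:
carry_out(series=[[1,0,0,0.004,0],[1,0,0,0.006,0],[1,0,0,0.006,0],[1,0,0,0.006,0]])

```text
clock: 29.3
ee_pos: [0.413, 0.2335, 0.1928]
ee_rot: [0.0, 0.033, 0.999, 0.0]
wrist_force: [-2.4, -1.8, 5.6]
gripper_width: 0.456
```

Contact; open to about 56 mm and rise.

Call:
carry_out(series=[[-0.3,0,0,0,0],[-0.3,0,0,0,0],[-0.3,0,0,0,0],[-0.3,0,0,0,0],[-0.3,0,0,-0.03,0],[-0.3,0,0,-0.08,0],[-0.3,0,0,-0.18,0],[-0.3,0,0,-0.28,0],[-0.4,0,0,-0.3,0],[-0.4,0,0,-0.3,0]])

```text
clock: 30.3
ee_pos: [0.4132, 0.2336, 0.3147]
ee_rot: [0.003, 0.033, 0.999, 0.001]
wrist_force: [-0.4, 0.3, -0.4]
gripper_width: 0.698
```

```bash
python3 nav.py 0.676 0.2253 0.32 0
```

```text
at [0.4132 0.2336 0.3147] yaw -0.0651 t 30.3 F [-0.4  0.3 -0.4] w 0.698 j [ 0.3  -0.07  2.14 -0.    1.07 -1.21]
row: [-0.657   0.022  -0.0098] turn -0.0207
```

Call:
carry_out(series=[[-0.4,-0.657,0.022,0,-0.0207],[-0.4,-0.657,0.022,0,-0.0207],[-0.4,-0.657,0.022,0,-0.0207],[-0.4,-0.657,0.022,0,-0.0207],[-0.4,-0.657,0.022,0,-0.0207],[-0.4,-0.657,0.022,0,-0.0207],[-0.4,-0.657,0.022,0,-0.0207],[-0.4,-0.657,0.022,0,-0.0207],[-0.4,-0.657,0.022,0,-0.0207]])

```text
clock: 31.2
ee_pos: [0.6741, 0.2253, 0.3108]
ee_rot: [-0.001, -0.0, 1.0, -0.0]
wrist_force: [-0.0, -0.5, -0.3]
gripper_width: 0.698
```

```bash
python3 nav.py 0.676 0.2253 0.19 0
python3 - <<'E'
from rig import *; import cv2,numpy as np
from fit import *
p=camera("side"); cv2.imwrite("pics/s18.png",p["frame"][:,:,::-1])
for n in ("side","top"):
    p=camera(n)
    for d in regions_of(p,"child")[:4]: print(n,d["confidence"],d["pixel"],d["mask"].sum())
print(proj(p,np.array([[.676,.2253,.03]])))
E
```

```text
at [0.6741 0.2253 0.3108] yaw 0.0005 t 31.2 F [-0.  -0.5 -0.3] w 0.698 j [ 0.18  0.44  1.55  0.    1.15 -1.39]
row: [-0.0056  0.      0.3019] turn 0.0002
side 0.75 [356.8, 121.9] 351
side 0.58 [279.0, 130.5] 2664
side 0.57 [327.4, 166.3] 414
side 0.55 [354.1, 105.4] 302
top 0.81 [204.9, 143.3] 354
top 0.61 [272.0, 182.4] 312
top 0.52 [162.5, 147.6] 325
[[203.3065069  141.37282553]]
```

View pics/s18.png

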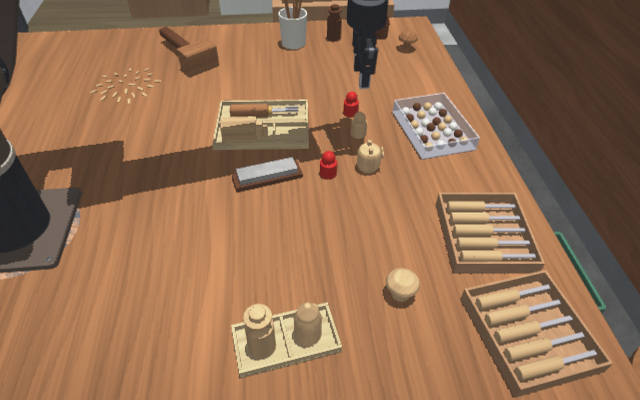

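Call:
carry_out(series=[[-0.4,-0.003,0,0.1,0],[-0.4,-0.003,0,0.2,0],[-0.4,-0.003,0,0.27,0],[-0.4,-0.003,0,0.305,0],[-0.4,-0.003,0,0.308,0],[-0.4,-0.003,0,0.308,0],[-0.4,-0.003,0,0.308,0]])

```text
clock: 32.15
ee_pos: [0.6777, 0.2253, 0.1915]
ee_rot: [0.002, 0.0, 1.0, 0.0]
wrist_force: [-0.5, 0.2, 0.6]
gripper_width: 0.698
```

```bash
python3 - <<'E'
from rig import *; import cv2,numpy as np
p=camera("side"); cv2.imwrite("pics/s19.png",cv2.resize(p["frame"][60:180,280:440,::-1],(800,600)))
E
python3 nav.py 0.676 0.2253 0.187 0
```

```text
at [0.6777 0.2253 0.1916] yaw -0.0001 t 32.2 F [-0.5  0.5 -0.5] w 0.702 j [ 0.18  0.59  1.58 -0.    0.96 -1.39]
row: [0.0043 0.0001 0.0114] turn -0.0
```

View pics/s19.png

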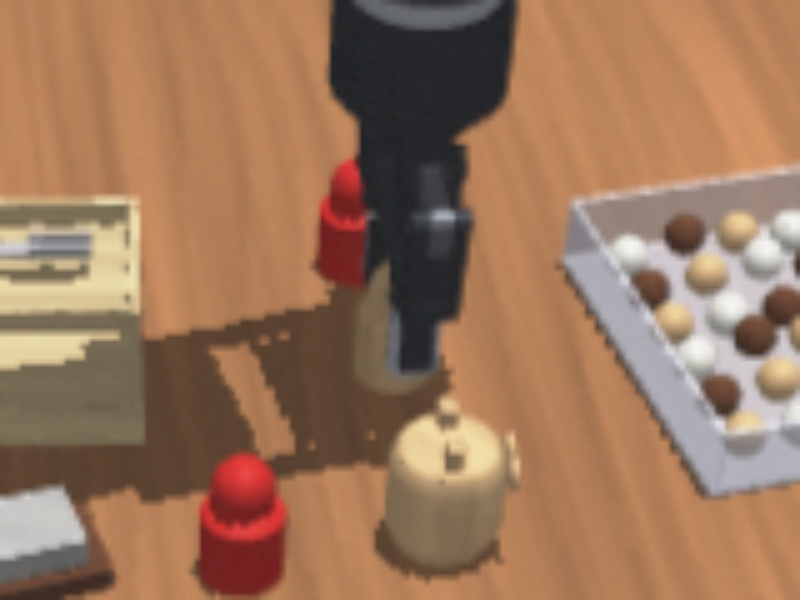

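Call:
carry_out(series=[[-0.4,0.004,0,0.01,0],[-0.4,0.004,0,0.01,0],[1,0.004,0,0.01,0],[1,0.004,0,0.01,0],[1,0.004,0,0.01,0],[1,0.004,0,0.01,0],[1,0.004,0,0.01,0],[1,0.004,0,0.01,0],[1,0.004,0,0.01,0]], newtons=40)

```text
clock: 33.1
ee_pos: [0.6753, 0.2251, 0.1851]
ee_rot: [0.0, 0.0, 1.0, 0.0]
wrist_force: [-0.1, -0.2, 2.4]
gripper_width: 0.409
```

```bash
python3 nav.py 0.676 0.2253 0.187 0
```

```text
at [0.6753 0.2251 0.1851] yaw -0.0002 t 33.1 F [-0.1 -0.2  2.4] w 0.409 j [ 0.18  0.59  1.59 -0.    0.96 -1.39]
row: [-0.0019  0.0006 -0.0049] turn -0.0001
```

Call:
carry_out(series=[[1,0,0,-0.04,0],[1,0,0,-0.12,0],[1,0,0,-0.22,0],[1,0,0,-0.28,0],[1,0,0,-0.28,0],[1,0,0,-0.28,0]])

```text
clock: 33.7
ee_pos: [0.6749, 0.225, 0.2973]
ee_rot: [0.0, 0.0, 1.0, 0.0]
wrist_force: [-0.0, -0.3, -0.6]
gripper_width: 0.406
```

```bash
python3 nav.py 0.5231 0.2261 0.297 -0.065
```

```text
at [0.6749 0.225  0.2973] yaw -0.0001 t 33.7 F [-0.  -0.3 -0.6] w 0.406 j [ 0.18  0.46  1.56 -0.    1.13 -1.39]
row: [0.3794 0.0026 0.0006] turn 0.0206
```

Call:
carry_out(series=[[1,0.08,0.002,0,0.01],[1,0.16,0.002,0,0.02],[1,0.24,0.002,0,0.0206],[1,0.32,0.002,0,0.0206],[1,0.379,0.002,0,0.0206],[1,0.379,0.002,0,0.0206],[1,0.379,0.002,0,0.0206],[1,0.379,0.002,0,0.0206]])

```text
clock: 34.5
ee_pos: [0.5241, 0.2258, 0.296]
ee_rot: [-0.0, 0.033, 0.999, -0.0]
wrist_force: [0.5, 0.2, -0.6]
gripper_width: 0.407
```

```bash
python3 nav.py 0.5231 0.2261 0.205 -0.065
```

```text
at [0.5241 0.2258 0.296 ] yaw -0.0652 t 34.5 F [ 0.5  0.2 -0.6] w 0.407 j [ 0.23  0.17  1.92 -0.    1.05 -1.28]
row: [0.0024 0.0008 0.2276] turn -0.0001
```

Call:
carry_out(series=[[1,0.003,0.001,0.08,0],[1,0.003,0.001,0.15,0],[1,0.003,0.001,0.2,0],[1,0.003,0.001,0.227,0],[1,0.003,0.001,0.227,0],[1,0.003,0.001,0.227,0],[1,0.003,0.001,0.227,0]])

```text
clock: 35.2
ee_pos: [0.5233, 0.2265, 0.2074]
ee_rot: [0.001, 0.032, 0.999, 0.0]
wrist_force: [0.4, 0.4, 0.4]
gripper_width: 0.407
```

```bash
python3 - <<'E'
from rig import *; import cv2,numpy as np
p=camera("top"); a=cv2.resize(p["frame"][180:330,110:260,::-1],(400,400))
p=camera("side"); b=cv2.resize(p["frame"][70:180,190:330,::-1],(400,400))
cv2.imwrite("pics/s20.png",np.hstack([a,b]))
E
python3 nav.py 0.5231 0.2261 0.1905 -0.065
```

```text
at [0.523  0.2265 0.2074] yaw -0.0649 t 35.3 F [-0.5 -0.8 -0.6] w 0.408 j [ 0.23  0.3   1.96 -0.    0.88 -1.28]
row: [-0.0003 -0.001   0.0422] turn 0.0
```

View pics/s20.png

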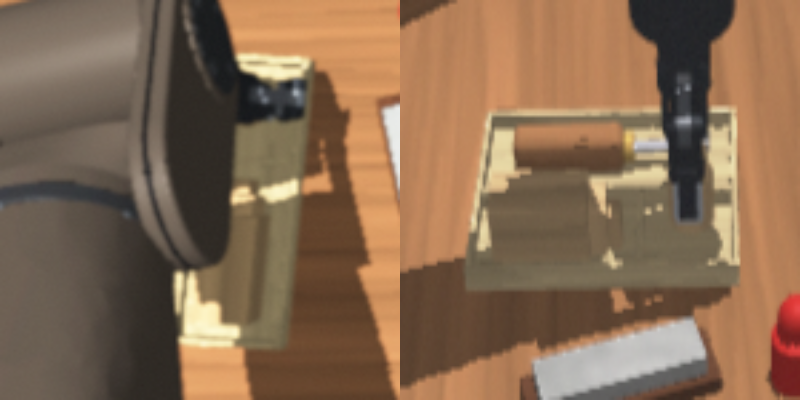

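Call:
carry_out(series=[[1,0,-0.001,0.02,0],[1,0,-0.001,0.032,0],[1,0,-0.001,0.038,0],[1,0,-0.001,0.038,0],[1,0,-0.001,0.042,0],[1,0,-0.001,0.042,0],[1,0,-0.001,0.042,0]])

```text
clock: 36.0
ee_pos: [0.5224, 0.226, 0.19]
ee_rot: [-0.0, 0.032, 0.999, -0.0]
wrist_force: [-2.4, -1.0, 6.0]
gripper_width: 0.41
```

Call:
carry_out(series=[[-0.2,0,0,0,0],[-0.2,0,0,0,0],[-0.2,0,0,0,0],[-0.2,0,0,0,0],[-0.2,0,0,-0.02,0],[-0.2,0,0,-0.07,0],[-0.2,0,0,-0.16,0],[-0.2,0,0,-0.27,0],[-0.4,0,0,-0.38,0],[-0.4,0,0,-0.42,0],[-0.4,0,0,-0.42,0]])

```text
clock: 37.1
ee_pos: [0.523, 0.2261, 0.3612]
ee_rot: [0.004, 0.032, 0.999, 0.001]
wrist_force: [-0.0, -0.8, -0.5]
gripper_width: 0.699
```

```bash
python3 nav.py 0.6 0.1 0.36 0
```

```text
at [0.523  0.2261 0.3612] yaw -0.0648 t 37.1 F [-0.  -0.8 -0.5] w 0.699 j [ 0.23  0.09  1.88 -0.    1.16 -1.28]
row: [-0.2125 -0.3022  0.0039] turn -0.0206
```

Call:
carry_out(series=[[-0.4,0.45,0.85,-0.05,0],[-0.4,0.45,0.85,-0.05,0],[-0.4,0.45,0.85,-0.05,0],[-0.4,0.45,0.85,-0.05,0],[-0.4,0.45,0.85,-0.05,0],[-0.4,0.45,0.85,-0.05,0],[-0.4,0.45,0.85,-0.05,0],[-0.4,0.45,0.85,-0.05,0],[-0.4,0.45,0.85,-0.05,0],[-0.4,0.45,0.85,-0.05,0],[-0.4,0.45,0.85,-0.05,0],[-0.4,0.45,0.85,-0.05,0]])

```text
clock: 38.3
ee_pos: [0.3656, 0.5757, 0.3761]
ee_rot: [-0.0, 0.033, 0.999, -0.001]
wrist_force: [0.4, 0.8, -0.1]
gripper_width: 0.701
```

```bash
python3 - <<'E'
from rig import *; import cv2,numpy as np
from fit import *
p=camera("top"); cv2.imwrite("pics/f_top.png",p["frame"][:,:,::-1]); a=cv2.resize(p["frame"][180:330,110:260,::-1],(400,400))
s=camera("side"); b=cv2.resize(s["frame"][70:180,190:330,::-1],(400,400)); cv2.imwrite("pics/f_side.png",s["frame"][:,:,::-1])
cv2.imwrite("pics/s21.png",np.hstack([a,b]))
exp={"man":(.4427,-.2811,.005),"woman":(.5165,-.2683,.005),"child":(.5225,.226,.005),"owl":(.6788,.1088,0),"toadstool":(.6745,-.2081,0)}
rt={k:regions_of(p,k) for k in exp}; rs={k:regions_of(s,k) for k in exp}
for k,(x,y,z) in exp.items():
    obs=[]
    for pic,r in((p,rt[k]),(s,rs[k])):
        u=proj(pic,np.array([[x,y,z+.03]]))[0]
        r=[d for d in r if np.hypot(*(np.array(d["pixel"])-u))<15 and d["mask"].sum()<2000]
        if r: obs.append((pic,r[0]["mask"]))
    if obs: q,sc=fit(obs,k,[x,y,0],False,z); print(k,len(obs),np.round(q,4),round(sc,3))
E
python3 nav.py 0.6 0.1 0.36 0
```

```text
man 2 [ 0.4432 -0.2807  0.    ] 0.953
woman 2 [ 0.5137 -0.2682  0.    ] 0.9
child 2 [0.5238 0.2266 0.    ] 0.892
owl 2 [0.6798 0.1087 0.    ] 0.809
toadstool 2 [ 0.6753 -0.208   0.    ] 0.912
at [0.3647 0.5769 0.3772] yaw -0.0648 t 38.9 F [-0.4  0.  -0.6] w 0.7 j [ 0.86  0.32  1.58 -0.    1.24 -0.65]
row: [-0.6643 -1.1517  0.043 ] turn -0.0206
```

View pics/s21.png

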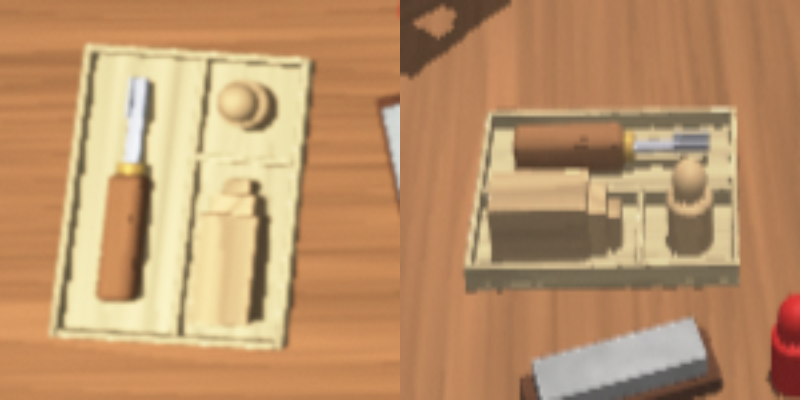

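View pics/f_top.png

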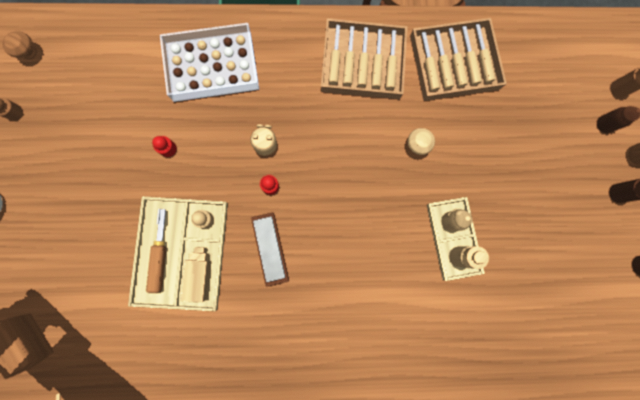

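View pics/f_side.png

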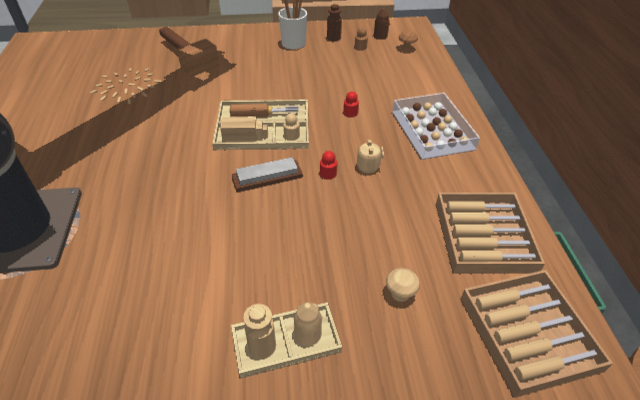

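```bash
python3 -c "
from rig import *
print(finish_job())"
```

```text
the job is handed in; nothing more can be done
None
```

I made up both sets in the order asked and handed the job in at about 39 s of the 128 s allowed.

- **Pair tray:** the man stands upright in the near compartment and the hooded woman in the far one.
- **Starter tray:** the gouge lies in the long compartment, the rough block lies in the medium one, and the child stands in the small square one.

**Last checks**
- I refitted the three figures, the owl and the toadstool in both camera pictures. The figures were within about 3 mm of where I set them down, upright and inside their compartments.
- The owl and toadstool were within about 1 mm of their first fits. I only looked at the sharpening stone and the two red look-alikes, and they appeared unmoved.
- I checked the gouge and block only by eye in the final pictures; both lie clear of the walls. For all five pieces, the tool height when each touched down was about 5 mm above its pick height, which matches lying flat on the tray floor.
- Wrist force at the end of each move stayed below about 10 N.

**Disagreements**
- The network sometimes mistook a red figure for the child, and once a tray for the woman. I chose by colour, size and position instead.
- The side-view search for the sharpening stone found the child instead, so I did not use it.

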